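# Put away the coffee capsules and close the box

## Task

Put the three coffee capsules from the serving board into the empty wells of the capsule box, one per well, standing rim down right at the bottom of the well, and then slide the cover fully shut. Leave the two capsules that are already in the box where they are, and do not knock over or push about the cup, the sugar jar and the little gourd on the board.

Things in the scene. Friction and masses are not known exactly. Their poses are not given: they have to be found in the camera images.
- box: dark wood capsule box, 310 x 280 mm, fixed. Origin: on the counter under the centre of its open compartment; x points from there to the rear deck (176 mm long) where the cover is parked, y along the five wells. Compartment 124 (x) x 264 mm (y) inside; walls 8 mm thick, 44 mm high; its grey plate's top is 14 mm above the counter. Brass side strips reach 56 mm up.
- well0 (a point): centre of the floor of a round well, 44 mm across, 8 mm deep (floor 6 mm above the counter), at box y = -104 mm, x = 0; axes as the box. An empty well shows a white paper disc.
- well1 (a point): centre of the floor of a round well, 44 mm across, 8 mm deep (floor 6 mm above the counter), at box y = -52 mm, x = 0; axes as the box. An empty well shows a white paper disc.
- well2 (a point): centre of the floor of a round well, 44 mm across, 8 mm deep (floor 6 mm above the counter), at box y = 0 mm, x = 0; axes as the box. An empty well shows a white paper disc.
- well3 (a point): centre of the floor of a round well, 44 mm across, 8 mm deep (floor 6 mm above the counter), at box y = 52 mm, x = 0; axes as the box. An empty well shows a white paper disc.
- well4 (a point): centre of the floor of a round well, 44 mm across, 8 mm deep (floor 6 mm above the counter), at box y = 104 mm, x = 0; axes as the box. An empty well shows a white paper disc.
- cover (a joint): flat cover of the capsule box, light wood, 140 x 272 x 8 mm, underside 44.5 mm above the counter, sliding along the box's x axis: 0 = fully closed over the compartment (a stop), 0.17 m = parked at the far end of the rear deck; stays where it is left, about 1.5 N to move plus light drag.
- cover_grip (a point): centre of the brass grip bar standing in the middle of the cover: 14 mm thick along the box's x, 80 mm long along its y, 28 mm tall; the bar runs from 8 mm above the cover's underside to 36 mm, and this point lies 14 mm below its top. Axes as the box.
- board: flat serving board, dark slate, 300 x 210 x 6 mm, fixed to the counter; origin on the counter 70 mm from the centre of the board (the centre is at x = +70 mm, y = 0).
- cap_gold: gold coffee capsule standing rim down: flat rim 37 mm across, 2.5 mm thick, at the bottom; body tapering from 30.4 mm across (3 mm up) to 27.6 mm (27 mm up), then bevelled to a flat top 20 mm across; 32 mm tall, about 15 g. Origin: centre of the underside; z up its axis. Stands on the board at the start, to be put away.
- cap_red: red coffee capsule standing rim down: flat rim 37 mm across, 2.5 mm thick, at the bottom; body tapering from 30.4 mm across (3 mm up) to 27.6 mm (27 mm up), then bevelled to a flat top 20 mm across; 32 mm tall, about 15 g. Origin: centre of the underside; z up its axis. Stands on the board at the start, to be put away.
- cap_green: green coffee capsule standing rim down: flat rim 37 mm across, 2.5 mm thick, at the bottom; body tapering from 30.4 mm across (3 mm up) to 27.6 mm (27 mm up), then bevelled to a flat top 20 mm across; 32 mm tall, about 15 g. Origin: centre of the underside; z up its axis. Stands on the board at the start, to be put away.
- cap_blue: blue coffee capsule standing rim down: flat rim 37 mm across, 2.5 mm thick, at the bottom; body tapering from 30.4 mm across (3 mm up) to 27.6 mm (27 mm up), then bevelled to a flat top 20 mm across; 32 mm tall, about 15 g. Origin: centre of the underside; z up its axis. Already in one of the wells at the start.
- cap_purple: purple coffee capsule standing rim down: flat rim 37 mm across, 2.5 mm thick, at the bottom; body tapering from 30.4 mm across (3 mm up) to 27.6 mm (27 mm up), then bevelled to a flat top 20 mm across; 32 mm tall, about 15 g. Origin: centre of the underside; z up its axis. Already in one of the wells at the start.
- cup: white espresso cup, 60 mm across, 52 mm tall, on the board; origin: centre of the underside. Not part of the job.
- sugar: blue sugar jar with a brass lid, 52 mm across, 55 mm tall, on the board; origin: centre of the underside. Not part of the job.
- gourd: small white ceramic gourd, 52 mm across, 54 mm tall, on the board; origin: centre of the underside. Not part of the job.
There are look-alikes about, which are no part of the job. There is more than one size of the cap_red; the one meant has the size given above. What is shaped like the cap_purple but white is not meant.

How it is judged:
By the outcome, as a careful person would: the job done as asked, in the order asked, and still so for the second after the job is handed in, with the robot touching nothing.
It also fails if it takes over 72 s, if anything falls off the work surface, if the arm or the gripper's body presses on something with over 40 N, if the wrist force passes 120 N, or if a joint passes its speed limit or range.

## Robot

A 7-joint arm with a two-finger parallel gripper is mounted at the origin on the work surface. World frame = base frame: x ahead of the robot, y to its left, z up, the work surface at z = 0. Lengths are in m, angles in rad, forces in N, time in s.
With the tool pointing down it reaches from about 0.4 to 0.9 m from the base axis. Payload 5.5 kg.
Tool frame: the origin (TCP) lies at the very end of the fingers, on their centre line; the grasp point (between the pads) lies 19 mm behind it (r.hold_point_z is the distance from the TCP to the grasp point, in m); z points along the fingers, y is the line along which they close (so a half turn about z gives the same grasp; the last joint's range is limited). The gripper opens to 85 mm and grips with 20 to 120 N. Pads are 22 mm wide; open, the fingers measure 114 mm over their backs; the gripper's body (76 mm by 85 mm) begins 54 mm behind the grasp point. The pads swing forward as they close: fully open they stand 13 mm farther back than shut.
Start: joints at [-0.989, 0.501, -0.427, 1.55, 0.221, 1.138, -0.21], TCP at [0.204, 0.617, 0.198] pointing down, gripper open.
Joint ranges: [-2.88, 2.88], [-0.31, 2.03], [-1.54, 1.56], [0.2, 2.42], [-1.41, 4.55], [0.19, 2.02], [-2.57, 2.57]. Speed limits (rad/s): [2.57, 2.57, 3.14, 3.14, 3.14, 3.14, 3.14].

## Interface

Orientations are given as [roll, pitch, yaw] about the fixed x, y, z axes, in that order (R = Rz(yaw) Ry(pitch) Rx(roll)).
In Python, from bench import r, imaging, ticket, nets gives the robot as it stands.
- The arm moves only by the shell command python3 -m pendant 'ROWS' [FORCE]. ROWS is a JSON object of lists of equal length, an entry for each row: "slide": the shift along the tool's x, y, z in mm, a list of three; "turn": the turn, a rotation vector about the tool's x, y, z in rad, a list of three; "grip": the closure, from -1 (fully open) to 1 (shut). In form: {"slide": [[x, y, z], ...], "turn": [[wx, wy, wz], ...], "grip": [grip, ...]}. A call has 1 to 8 rows; each row is the pose to reach, as a shift and turn from the pose commanded when the call began, along the tool's axes at that moment; what a row does not reach only later rows make up. A row lasts 1/12 s, in which the tool goes at most 41.7 mm and 7.16 degrees, less where a joint would pass 70% of its speed; a pose out of reach is approached as far as the arm can. A call with a gripper value outside its range is refused whole. The fingers move at their own pace and stop on an object; FORCE is the grip in N (left out, the last holds). Time passes only in rows, so rows that repeat a pose let the fingers close. It gives the time, the measured TCP pose, the force, the opening and the grip force at its end, in the units of the state.
- r.state(): the state, without advancing time (a new reading comes with each control period).
- imaging.camera(name): name is "side" or "top"; returns a dict with "frame" (420x560x3 uint8, blue, green, red), "fx", "fy", "cx", "cy" (pixels), "dist_coeffs" ([k1, k2, p1, p2, k3] as OpenCV has them; the pictures are not rectified), "pose" (4x4, takes a point from camera to world coordinates). Camera axes: x right, y up, looking along -z (the intrinsics and any distortion apply to the point x, -y, -z); pixel columns grow to the right and rows downward; lengths in m; the calibration is good to about 2 mm. A picture is of the moment at which its call begins. There is no depth.
- ticket.sign_off(): hands the job in; it is judged then, once.
Trained networks look in the newest picture that a camera, given by its name, has taken for a name from the list of things; names that differ only in an ending like _2 or _b are one class to them, and where a whole thing is asked for, a point or a joint stands for the part that bears it (a point fixed in the world has none). Each returns a list of dicts, best first, with "conf" (0 to 1); they miss things now and then, are a little off and sometimes report something else, mostly with a low value. They report only what shows in the picture. A call takes as long as a camera call. They do not tell look-alikes from the thing itself.
- nets.masks_of(camera, query): "mask" (420x560 bool, what is visible of it).
- nets.pinpoint(camera, query): "location" ([x, y, z] in m, in world coordinates, good to about 4 mm: a listed point, or the origin of a listed thing).
The state is a dict: "clock": time; "q": joint angles; "joint_vel": joint speeds; "joint_efforts": joint torques, N m; "ee_pos": TCP position; "eef_rot": TCP orientation; "force": force on the tool from outside, world axes, zero at the start; "torque": the same for the moment, N m; "width": finger opening in m; "gripper_force": force on a finger pad.
Only numpy, scipy, OpenCV 4.12 (cv2) and the standard library are available. Lean on these libraries where they do the work, as an engineer would, in place of code of your own. Each camera call takes 0.05 s, during which the arm holds its last target. There are 200 camera calls.

## Working session

There is one attempt and no reset: what is moved stays moved. The work goes in short steps, Python scripts to look and compute and a shell command to move; the robot and the scene stay as the last step left them, time stands still between calls to the robot, and variables do not carry over. Pictures are saved under pics/ and viewed, at most 10 in all, crops included, and the job is handed in when it is done.

```bash
mkdir -p pics; cat > h.py <<'E'
import numpy as np, cv2
from scipy.spatial.transform import Rotation as R
from bench import r, imaging, ticket, nets
def cam(n):
    c=imaging.camera(n); c['K']=np.array([[c['fx'],0,c['cx']],[0,c['fy'],c['cy']],[0,0,1.]]); c['D']=np.array(c['dist_coeffs'],float); c['pose']=np.array(c['pose']); return c
def ray(c,uv):
    p=cv2.undistortPoints(np.array(uv,float).reshape(-1,1,2),c['K'],c['D']).reshape(-1,2)
    d=np.c_[p[:,0],-p[:,1],-np.ones(len(p))]@c['pose'][:3,:3].T
    return c['pose'][:3,3],d
def onz(c,uv,z):
    o,d=ray(c,uv); return o+d*((z-o[2])/d[:,2])[:,None]
def proj(c,P):
    q=(np.atleast_2d(P)-c['pose'][:3,3])@c['pose'][:3,:3]; q=q*[1,-1,-1]
    return cv2.projectPoints(q,np.zeros(3),np.zeros(3),c['K'],c['D'])[0].reshape(-1,2)
E
python3 - <<'E'
from h import *
np.set_printoptions(precision=4,suppress=True)
for n in ['top','side']:
    c=cam(n); cv2.imwrite(f'pics/{n}0.png',c['frame'])
    print(n,c['pose'][:3,3],-c['pose'][:3,2],c['fx'])
    for q in ['box','well0','well1','well2','well3','well4','cover','cover_grip','board','cap_gold','cap_red','cap_green','cap_blue','cap_purple','cup','sugar','gourd']:
        L=nets.pinpoint(n,q)
        print(q,[(np.round(d['location'],4).tolist(),round(d['conf'],2),proj(c,d['location'])[0].round().tolist()) for d in L[:4]])
s=r.state();print(s['ee_pos'],s['eef_rot'],s['width'],s['clock'])
E
```

```text
top [0.3363 0.0019 1.079 ] [ 0.2168  0.0051 -0.9762] 492.3387411664966
box [([0.4651, -0.1685, -0.007], 0.76, [367.0, 255.0]), ([0.463, -0.2218, 0.0043], 0.58, [392.0, 255.0]), ([0.4174, 0.139, 0.0043], 0.58, [227.0, 277.0]), ([0.6132, 0.1138, 0.0067], 0.18, [240.0, 189.0])]
well0 [([0.4662, -0.2204, 0.0033], 0.97, [391.0, 254.0]), ([0.4671, -0.119, 0.008], 0.89, [345.0, 253.0]), ([0.463, -0.2713, 0.006], 0.85, [415.0, 255.0]), ([0.4671, -0.171, 0.009], 0.62, [369.0, 253.0])]
well1 [([0.4662, -0.2204, 0.0033], 0.97, [391.0, 254.0]), ([0.4671, -0.119, 0.008], 0.89, [345.0, 253.0]), ([0.463, -0.2713, 0.006], 0.85, [415.0, 255.0]), ([0.4671, -0.171, 0.009], 0.62, [369.0, 253.0])]
well2 [([0.4662, -0.2204, 0.0033], 0.97, [391.0, 254.0]), ([0.4671, -0.119, 0.008], 0.89, [345.0, 253.0]), ([0.463, -0.2713, 0.006], 0.85, [415.0, 255.0]), ([0.4671, -0.171, 0.009], 0.62, [369.0, 253.0])]
well3 [([0.4662, -0.2204, 0.0033], 0.97, [391.0, 254.0]), ([0.4671, -0.119, 0.008], 0.89, [345.0, 253.0]), ([0.463, -0.2713, 0.006], 0.85, [415.0, 255.0]), ([0.4671, -0.171, 0.009], 0.62, [369.0, 253.0])]
well4 [([0.4662, -0.2204, 0.0033], 0.97, [391.0, 254.0]), ([0.4671, -0.119, 0.008], 0.89, [345.0, 253.0]), ([0.463, -0.2713, 0.006], 0.85, [415.0, 255.0]), ([0.4671, -0.171, 0.009], 0.62, [369.0, 253.0])]Traceback (most recent call last):
  File "<stdin>", line 7, in <module>
ValueError: it knows: board, box, cap_blue, cap_gold, cap_green, cap_purple, cap_red, cover_grip, cup, gourd, sugar, well
```

```bash
ls; ls pics
```

```text
h.py
pics
top0.png
```

```bash
python3 - <<'E'
from h import *
np.set_printoptions(precision=4,suppress=True)
for n in ['top','side']:
    c=cam(n); cv2.imwrite(f'pics/{n}1.png',c['frame'])
    print(n,c['pose'][:3,3],-c['pose'][:3,2],c['fx'])
    for q in ['box','well','cover_grip','board','cap_gold','cap_red','cap_green','cap_blue','cap_purple','cup','sugar','gourd']:
        L=nets.pinpoint(n,q)
        print(q,[(np.round(d['location'],4).tolist(),round(d['conf'],2),proj(c,d['location'])[0].round().tolist()) for d in L[:5]])
s=r.state();print(s['ee_pos'],s['eef_rot'],s['width'],s['clock'])
E
```

```text
top [0.3363 0.0019 1.079 ] [ 0.2168  0.0051 -0.9762] 492.3387411664966
box [([0.4669, -0.1682, -0.0036], 0.83, [367.0, 254.0])]
well [([0.4625, -0.1164, 0.0074], 0.87, [344.0, 255.0]), ([0.4636, -0.1729, 0.0063], 0.84, [370.0, 255.0]), ([0.4634, -0.2749, 0.0072], 0.81, [416.0, 255.0]), ([0.4713, -0.2194, 0.0044], 0.79, [391.0, 251.0]), ([0.4639, -0.0703, 0.0021], 0.6, [323.0, 255.0])]
cover_grip [([0.6191, -0.1709, 0.0641], 0.86, [370.0, 179.0]), ([0.4678, -0.2771, 0.0081], 0.44, [417.0, 253.0])]
board [([0.4458, 0.1858, -0.0021], 0.7, [206.0, 264.0])]
cap_gold [([0.4222, 0.242, 0.006], 0.64, [180.0, 274.0]), ([0.4491, 0.1833, -0.0022], 0.18, [208.0, 262.0])]
cap_red [([0.6145, 0.112, 0.0053], 0.72, [241.0, 188.0]), ([0.753, 0.3154, -0.0017], 0.67, [156.0, 132.0]), ([0.7333, 0.2286, 0.0018], 0.65, [192.0, 140.0]), ([0.4615, -0.0691, 0.0029], 0.46, [322.0, 256.0])]
cap_green [([0.5177, 0.1198, 0.0083], 0.78, [236.0, 231.0])]
cap_blue [([0.4676, -0.2759, 0.0076], 0.55, [417.0, 253.0])]
cap_purple [([0.4635, -0.2212, 0.0103], 0.79, [392.0, 255.0]), ([0.3386, -0.2676, 0.0014], 0.72, [415
[... 879 characters left out ...]
, 0.74, [281.0, 192.0]), ([0.7568, 0.319, -0.0004], 0.55, [286.0, 138.0])]
cap_green [([0.5147, 0.1263, 0.0074], 0.76, [247.0, 207.0])]
cap_blue [([0.4625, -0.2743, 0.004], 0.57, [324.0, 337.0])]
cap_purple [([0.3365, -0.2665, -0.0021], 0.81, [269.0, 367.0]), ([0.4593, -0.2218, 0.0086], 0.64, [308.0, 318.0]), ([0.5237, 0.2316, 0.0043], 0.36, [231.0, 183.0])]
cup [([0.4149, 0.1364, 0.0079], 0.97, [210.0, 220.0])]
sugar [([0.6212, 0.2116, 0.0019], 0.6, [265.0, 175.0]), ([0.4636, -0.223, 0.0061], 0.28, [310.0, 318.0])]
gourd [([0.525, 0.2295, 0.0069], 0.61, [231.0, 183.0]), ([0.6203, 0.2148, 0.006], 0.59, [265.0, 173.0])]
[0.2037 0.6173 0.1977] [ 3.1415 -0.      2.8229] 0.08511995626509594 1.65
```

View pics/top0.png

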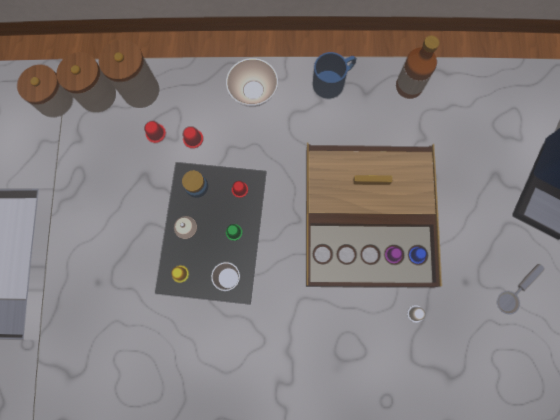

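View pics/side1.png

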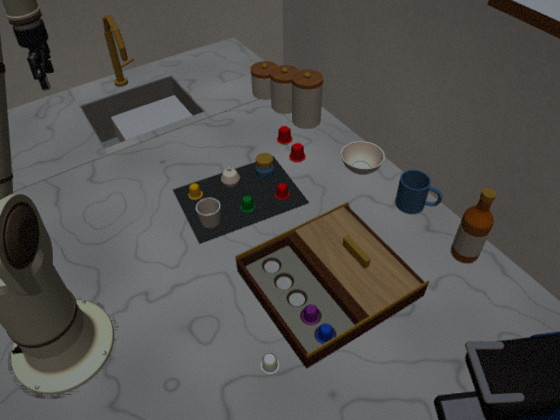

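The top view shows the board at around (210,232), with gold at (180,274), green at (236,231) and one red at (240,188). The empty wells are at (322,254), (346,254) and (370,254), purple and blue are in their wells, and the cover is parked at (370,180).

There are three candidates for cap_red: (240,188) on the board, and (155,132) and (193,137) on the counter behind it. The one on the board fits, because it stands on the board and looks smaller. I'll check this in a crop. The white capsule at (416,313) is a decoy.

```bash
cat >> h.py <<'E'
from scipy.optimize import minimize, least_squares
RZ=[(18.5,0),(18.5,2.5),(15.2,3),(13.8,27),(10,32)]
def sil(c,x,y,z,s=1):
    a=np.linspace(0,2*np.pi,40,endpoint=False)
    P=np.array([[x+s*q*np.cos(t)/1e3,y+s*q*np.sin(t)/1e3,z+s*h/1e3] for q,h in RZ for t in a])
    m=np.zeros((420*4,560*4),np.uint8); p=proj(c,P)*4+1.5
    cv2.fillConvexPoly(m,cv2.convexHull(p.round().astype(np.int32)),255)
    return cv2.resize(m,(560,420),interpolation=cv2.INTER_AREA)/255.
def fit(c,mask,xy,z,scale=False):
    f=lambda v:np.abs(sil(c,v[0],v[1],z,v[2] if scale else 1)-mask).sum()
    v0=[*xy,1.] if scale else list(xy)
    S=np.array([v0]+[[v0[j]+((.004 if j<2 else .1) if j==i else 0) for j in range(len(v0))] for i in range(len(v0))])
    o=minimize(f,v0,method='Nelder-Mead',options=dict(initial_simplex=S,xatol=2e-4,fatol=.05)); return o.x,o.fun,mask.sum()
def near(c,q,P):
    L=nets.masks_of(c,q); return L
E
python3 - <<'E'
from h import *
np.set_printoptions(precision=4,suppress=True)
N={'cap_gold':[(.425,.242,.006)],'cap_green':[(.516,.123,.006)],'cap_red':[(.6145,.117,.006),(.737,.2295,0),(.755,.317,0)],'cap_blue':[(.465,-.275,.006)],'cap_purple':[(.463,-.222,.006)]}
W=[];cs={}
for n in ['top','side']:
    for k in range(3):
        c=cam(n)
        for d in nets.pinpoint(n,'well')+nets.pinpoint(n,'box')+nets.pinpoint(n,'cover_grip'): pass
        W+=[d['location'] for d in nets.pinpoint(n,'well') if d['conf']>.5]
    cs[n]=c
    for q,Ps in N.items():
        L=[d['mask'] for d in nets.masks_of(n,q) if d['conf']>.3]
        for P in Ps:
            uv=proj(c,np.array(P)+[0,0,.012])[0]
            b=[m for m in L if np.hypot(*(np.argwhere(m).mean(0)[::-1]-uv))<9]
            if b: print(n,q,*fit(c,b[0].astype(float),P[:2],P[2],q=='cap_red'))
            else: print(n,q,'none')
W=np.array(W)
off=np.array([-104,-52,0,52,104])/1e3
def res(v):
    p=np.c_[v[0]-off*np.sin(v[2]),v[1]+off*np.cos(v[2])]
    d=W[:,None,:2]-p[None]; i=np.argmin((d**2).sum(2),1); return d[np.arange(len(W)),i].ravel()
o=least_squares(res,[.466,-.172,0],loss='soft_l1',f_scale=.004); print('box',o.x,len(W),np.std(o.fun),W[:,2].mean())
v=o.x
c=cs['top'];f=c['frame'].copy()
big=cv2.resize(f,None,fx=4,fy=4,interpolation=cv2.INTER_CUBIC)
def dot(c,big,P,col=(0,255,255)):
    for p in proj(c,P): cv2.circle(big,tuple((p*4+1.5).round().astype(int).tolist()),1,col,-1)
Rm=R.from_euler('z',v[2]).as_matrix()
B=lambda P:np.array(P)/1e3@Rm.T+[v[0],v[1],0]
a=np.linspace(0,2*np.pi,60)
for y in off*1e3: dot(c,big,B(np.c_[22*np.cos(a),y+22*np.sin(a),14+0*a]))
t=np.linspace(-1,1,80)
for s in(-1,1): dot(c,big,B(np.c_[62*s+0*t,132*t,14+0*t]),(0,255,0)); dot(c,big,B(np.c_[62*t,132*s+0*t,14+0*t]),(0,255,0))
A=cv2.resize(big[200*4:300*4,300*4:450*4],(600,400))
Bc=cv2.resize(cv2.resize(f[115:215,140:260],None,fx=5,fy=5,interpolation=cv2.INTER_CUBIC),(240,200))
cv2.imwrite('pics/boxfit.png',A); 
cv2.imwrite('pics/reds.png',cv2.resize(f[115:205,140:260],None,fx=6,fy=6,interpolation=cv2.INTER_CUBIC))
print(r.state()['clock'])
E
```

```text
top cap_gold none
top cap_green [0.5156 0.1269] 27.015686274509804 201.0
top cap_red [0.6124 0.1157 0.9016] 13.513725490196078 187.0
top cap_red [0.7377 0.2279 1.2583] 16.28235294117647 353.0
top cap_red [0.7508 0.3156 1.2992] 28.890196078431373 391.0
top cap_blue [ 0.4618 -0.2753] 41.52156862745098 202.0
top cap_purple [ 0.4638 -0.2238] 24.015686274509804 217.0
side cap_gold [0.4231 0.2426] 26.20392156862745 164.0
side cap_green [0.5163 0.1277] 51.074509803921565 149.0
side cap_red [0.6144 0.1185 0.913 ] 13.580392156862743 156.0
side cap_red [0.736  0.2277 1.2674] 20.19607843137255 251.0
side cap_red [0.751  0.3182 1.1816] 13.643137254901962 209.0
side cap_blue [ 0.4644 -0.2729] 65.30980392156863 242.0
side cap_purple [ 0.4669 -0.2209] 20.074509803921565 297.0
box [ 0.466  -0.1709 -0.0132] 30 0.03239761907765459 0.0050033333333333345
3.65
```

View pics/boxfit.png

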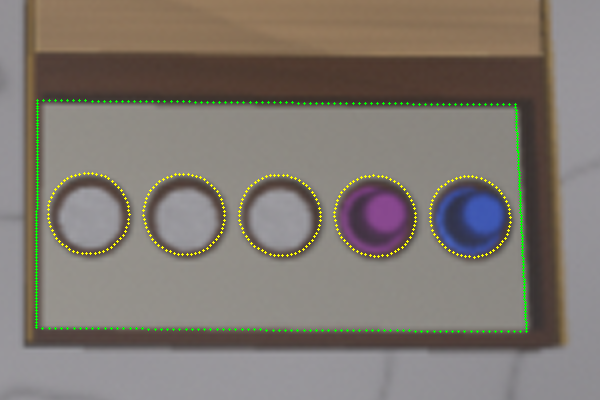

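View pics/reds.png

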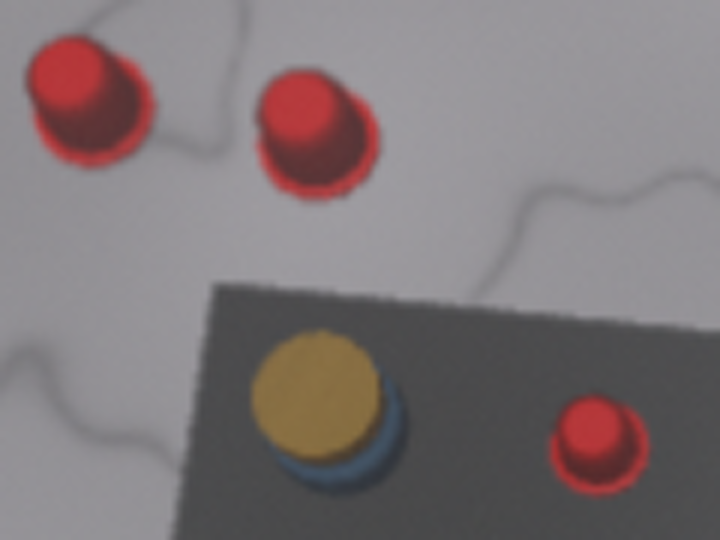

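The fitted box outline and well circles lie right on the picture, with the empty wells at (88,214), (184,214) and (280,214) in the crop. The board red at (600,445) in the crop fits the listed size. The two reds behind the board at (92,100) and (318,133) are about 1.27 times too large, so the board red is the one meant. I'll start the approach to gold.

```bash
cat > go.py <<'E'
import sys; from h import *
def need(x,y,z,yaw=np.pi/2-.012):
    s=r.state(); A=R.from_euler('xyz',s['eef_rot']); B=R.from_euler('xyz',[np.pi,0,yaw])
    d=A.inv().apply(np.array([x,y,z])-s['ee_pos'])*1e3; t=(A.inv()*B).as_rotvec()
    print('t',round(s['clock'],2),'pos',np.round(s['ee_pos'],4),'need slide',d.round(1),'turn',t.round(3),'w',round(s['width'],4),'q',np.round(s['q'],2),'F',np.round(s['force'],1))
if __name__=='__main__': need(*map(float,sys.argv[1:]))
E
python3 -m pendant '{"slide":[[-160,-140,24],[-326,-287,48],[-326,-287,48],[-326,-287,48],[-326,-287,48],[-326,-287,48],[-326,-287,48],[-326,-287,48]],"turn":[[0,0,0.6],[0,0,1.264],[0,0,1.264],[0,0,1.264],[0,0,1.264],[0,0,1.264],[0,0,1.264],[0,0,1.264]],"grip":[-0.4,-0.4,-0.4,-0.4,-0.4,-0.4,-0.4,-0.4]}'
python3 go.py 0.4235 0.2425 0.12
python3 - <<'E'
from h import *
np.set_printoptions(precision=4,suppress=True)
C={'gold':((18,32),(.4235,.2425)),'green':((50,75),(.516,.1265)),'red':((0,6),(.6135,.117)),'purple':((135,160),(.465,-.222)),'blue':((108,128),(.464,-.274))}
for n in ['top','side']:
    c=cam(n);hsv=cv2.cvtColor(c['frame'],cv2.COLOR_BGR2HSV)
    for k,((a,b),xy) in C.items():
        u=proj(c,[*xy,.02])[0]; yy,xx=np.mgrid[:420,:560]
        m=(hsv[...,0]>=a)&(hsv[...,0]<=b)&(hsv[...,1]>100)&(np.hypot(xx-u[0],yy-u[1])<14)
        print(n,k,*fit(c,m.astype(float),xy,.006))
E
```

```text
clock: 4.32
ee_pos: [0.372, 0.3298, 0.1613]
eef_rot: [3.141, -0.001, 1.817]
force: [-0.0, -0.0, 0.0]
width: 0.0595
gripper_force: 0.0
t 4.32 pos [0.372  0.3298 0.1613] need slide [-97.2  28.6  41.2] turn [ 0.001 -0.001  0.258] w 0.0595 q [-0.64  0.25 -0.16  1.97  0.05  0.93 -0.58] F [-0. -0.  0.]
top gold [0.4235 0.2414] 44.015686274509804 205.0
top green [0.5152 0.1263] 52.84705882352941 177.0
top red [0.612  0.1153] 158.81960784313725 66.0
top purple [ 0.4636 -0.2232] 103.2078431372549 136.0
top blue [ 0.4628 -0.2759] 47.51372549019608 197.0
side gold [0.4242 0.2434] 20.83921568627451 195.0
side green [0.5156 0.1273] 18.83137254901961 200.0
side red [0.6135 0.117 ] 77.63529411764705 129.0
side purple [ 0.4664 -0.222 ] 26.819607843137256 268.0
side blue [ 0.465  -0.2735] 48.647058823529406 263.0
```

```bash

python3 -m pendant '{"slide":[[-97,28.5,41],[-97,28.5,41],[-97,28.5,41],[-97,28.5,41],[-97,28.5,80],[-97,28.5,115],[-97,28.5,115],[-97,28.5,115]],"turn":[[0,0,0.258],[0,0,0.258],[0,0,0.258],[0,0,0.258],[0,0,0.258],[0,0,0.258],[0,0,0.258],[0,0,0.258]],"grip":[-0.4,-0.4,-0.4,-0.4,-0.4,-0.4,-0.4,-0.4]}'
python3 go.py 0.424 0.2424 0.011
```

```text
clock: 5.08
ee_pos: [0.421, 0.2444, 0.045]
eef_rot: [-3.137, 0.002, 1.566]
force: [-0.1, 0.4, 0.9]
width: 0.0595
gripper_force: 0.0
t 5.08 pos [0.421  0.2444 0.045 ] need slide [-2.   3.1 34. ] turn [-0.004  0.002  0.008] w 0.0595 q [-0.53  0.41 -0.06  2.08  0.03  0.66 -0.62] F [-0.1  0.4  0.9]
```

```bash

python3 -m pendant '{"slide":[[0,0.5,18],[0,0.5,35],[0,0.5,35],[0,0.5,35],[0,0.5,35],[0,0.5,35],[0,0.5,35],[0,0.5,35]],"turn":[[0,0,0],[0,0,0],[0,0,0],[0,0,0],[0,0,0],[0,0,0],[0,0,0],[0,0,0]],"grip":[-0.4,-0.4,-0.4,-0.4,0.4,0.4,0.4,0.4]}' 25
python3 go.py 0.424 0.2424 0.011
```

```text
clock: 5.75
ee_pos: [0.4242, 0.245, 0.0121]
eef_rot: [3.14, -0.001, 1.565]
force: [-0.1, 0.0, -0.3]
width: 0.0255
gripper_force: 0.0
t 5.75 pos [0.4242 0.245  0.0121] need slide [-2.6 -0.2  1.1] turn [ 0.001 -0.001  0.006] w 0.0255 q [-0.54  0.47 -0.05  2.09  0.04  0.58 -0.62] F [-0.1  0.  -0.3]
```

```bash
python3 - <<'E'
from h import *
o=[]
for n in ['top','side']:
    c=cam(n); u=proj(c,[.424,.2424,.03])[0].astype(int); o.append(cv2.resize(c['frame'][u[1]-35:u[1]+35,u[0]-28:u[0]+28],(400,500),interpolation=cv2.INTER_CUBIC))
cv2.imwrite('pics/g1.png',np.hstack(o))
E
```

```text
(no output)
```

View pics/g1.png

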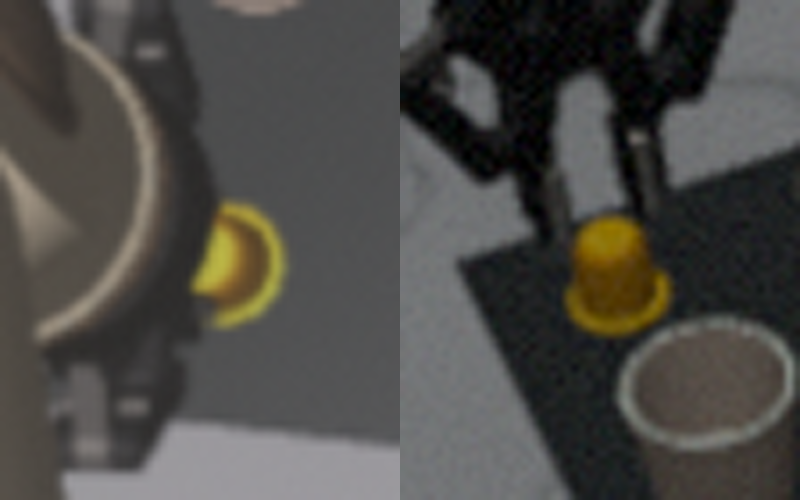

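```bash
python3 - <<'E'
from h import *
np.set_printoptions(precision=4,suppress=True)
c=cam('side'); u=proj(c,[.424,.2424,.03])[0].astype(int)
px=lambda X,Y:[u[0]-28+(X-400)/400*56-.5,u[1]-35+Y/500*70-.5]
for z in (.012,.02,.03,.05): print(z,onz(c,[px(550,238),px(650,212),px(617,310)],z))
print(r.state()['ee_pos'],r.state()['q'])
for n in('top','side'):
    cam(n)
    print([(np.round(d['location'],4),d['conf']) for d in nets.pinpoint(n,'cap_gold')])
E
```

```text
0.012 [[0.415  0.2818 0.012 ]
 [0.4526 0.2739 0.012 ]
 [0.4195 0.2329 0.012 ]]
0.02 [[0.4125 0.2733 0.02  ]
 [0.4497 0.2654 0.02  ]
 [0.4169 0.2248 0.02  ]]
0.03 [[0.4093 0.2626 0.03  ]
 [0.4461 0.2548 0.03  ]
 [0.4137 0.2146 0.03  ]]
0.05 [[0.403  0.2412 0.05  ]
 [0.4389 0.2336 0.05  ]
 [0.4072 0.1944 0.05  ]]
[0.4237 0.2447 0.0114] [-0.5366  0.4715 -0.0502  2.0868  0.0414  0.5838 -0.6218]
[(array([ 0.4645, -0.1153,  0.0083]), 0.72), (array([0.4191, 0.2432, 0.006 ]), 0.45)]
[(array([0.4307, 0.2395, 0.0029]), 0.6)]
```

```bash
python3 - <<'E'
from h import *
F=[]
for i in range(6): c=cam('side');F.append(c['frame'].astype(float))
f=np.mean(F,0); u=proj(c,[.424,.2424,.03])[0].astype(int)
a=f[u[1]-40:u[1]+25,u[0]-32:u[0]+32]; b=cv2.imread('pics/side1.png').astype(float)[u[1]-40:u[1]+25,u[0]-32:u[0]+32]
g=lambda x:np.clip(255*(np.clip(x,0,255)/160)**.5,0,255).astype(np.uint8)
big=lambda x:cv2.resize(x,(400,406),interpolation=cv2.INTER_CUBIC)
A=big(g(a))
s=400/64
for z,col in ((.0114,(0,0,255)),(.0304,(0,255,0)),(.0434,(255,0,0))):
    for dx in(-.0128,.0128):
        p=(proj(c,[.4237+dx,.2447,z])[0]-[u[0]-32,u[1]-40]+.5)*s; cv2.circle(A,tuple(p.astype(int).tolist()),3,col,-1)
cv2.imwrite('pics/g2.png',np.hstack([A,big(g(np.abs(a-b)*2))]))
E
```

```text
(no output)
```

View pics/g2.png

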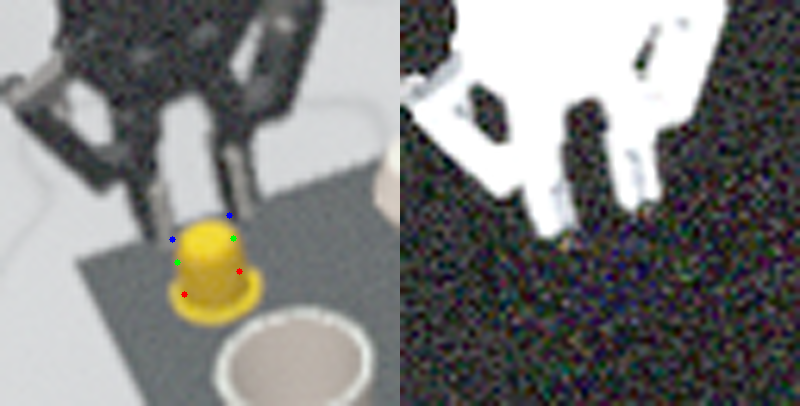

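The picture shows the fingertips ending at about (172,240) and (230,212) in the crop, level with or behind the capsule's top. That doesn't match the reported TCP height of 11 mm. I'll find the true tip height with a gentle, force-watched descent with the fingers straddling the capsule.

```bash

python3 -m pendant '{"slide":[[0,0,0],[0,0,0],[0,0,0],[0,0,2],[0,0,4],[0,0,6],[0,0,7],[0,0,7]],"turn":[[0,0,0],[0,0,0],[0,0,0],[0,0,0],[0,0,0],[0,0,0],[0,0,0],[0,0,0]],"grip":[-0.2,-0.2,-0.2,-0.2,-0.2,-0.2,-0.2,-0.2]}' 25
python3 - <<'E'
from h import *
F={n:np.mean([cam(n)['frame'].astype(float) for i in range(4)],0) for n in('side','top')}
o=[]
g=lambda x:np.clip(255*(np.clip(x,0,255)/160)**.5,0,255).astype(np.uint8)
for n in F:
    c=cam(n); e=r.state()['ee_pos']; u=proj(c,[.424,.2424,.03])[0].astype(int)
    A=cv2.resize(g(F[n][u[1]-40:u[1]+40,u[0]-40:u[0]+40]),(400,400),interpolation=cv2.INTER_CUBIC)
    for z,col in((e[2],(0,0,255)),(e[2]+.03,(255,0,0))):
        for dx in(-.0255,.0255):
            p=(proj(c,[e[0]+dx,e[1],z])[0]-u+40.5)*5; cv2.circle(A,tuple(p.astype(int).tolist()),3,col,-1)
    o.append(A)
cv2.imwrite('pics/g3.png',np.hstack(o)); s=r.state(); print(s['ee_pos'],s['force'],s['width'])
E
```

```text
clock: 7.07
ee_pos: [0.4232, 0.2444, 0.0036]
eef_rot: [-3.141, 0.0, 1.565]
force: [-0.5, -0.3, 0.1]
width: 0.0512
gripper_force: 0.0
[0.42361584 0.24464605 0.00411599] [-0.4185378   0.07612981 -0.06492862] 0.051367534424582265
```

View pics/g3.png

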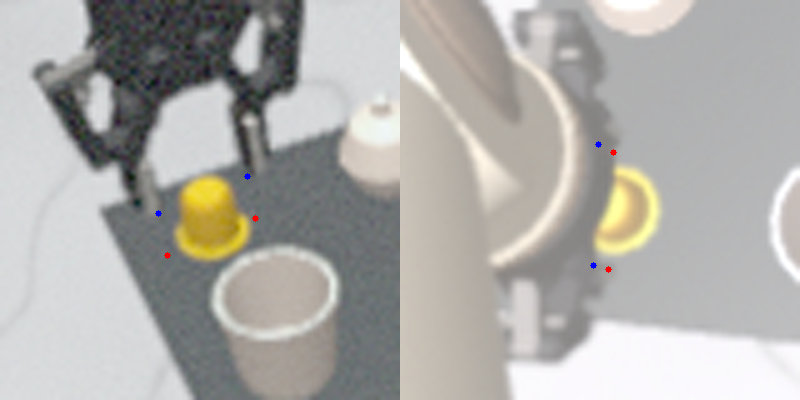

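Force is still zero with the reported TCP below the board top. Both views place the fingertips about 30 mm above the reported TCP, with x and y correct. I'll go on down in small steps with the force checked.

```bash
python3 -c "from bench import r; print(r.hold_point_z)"
python3 -m pendant '{"slide":[[0,0,2],[0,0,4],[0,0,6],[0,0,6]],"turn":[[0,0,0],[0,0,0],[0,0,0],[0,0,0]],"grip":[-0.2,-0.2,-0.2,-0.2]}'
```

```text
0.0187
clock: 7.9
ee_pos: [0.4232, 0.2444, -0.0024]
eef_rot: [-3.141, 0.0, 1.565]
force: [0.3, 0.0, 0.5]
width: 0.0516
gripper_force: 0.0
```

```bash

python3 -m pendant '{"slide":[[0,0,2],[0,0,4],[0,0,6],[0,0,6]],"turn":[[0,0,0],[0,0,0],[0,0,0],[0,0,0]],"grip":[-0.2,-0.2,-0.2,-0.2]}'
```

```text
clock: 8.23
ee_pos: [0.4232, 0.2444, -0.0084]
eef_rot: [-3.141, 0.0, 1.565]
force: [-0.9, -0.0, -1.4]
width: 0.0511
gripper_force: 0.0
```

```bash

python3 -m pendant '{"slide":[[-1,0,2],[-2,0,4],[-2,0,6],[-2,0,8],[-2,0,8]],"turn":[[0,0,0],[0,0,0],[0,0,0],[0,0,0],[0,0,0]],"grip":[-0.2,-0.2,-0.2,-0.2,-0.2]}'
python3 -m pendant '{"slide":[[0,0,0],[0,0,0],[0,0,0],[0,0,0],[0,0,0]],"turn":[[0,0,0],[0,0,0],[0,0,0],[0,0,0],[0,0,0]],"grip":[0.5,0.5,0.5,0.5,0.5]}' 25
```

```text
clock: 8.65
ee_pos: [0.4232, 0.2424, -0.0164]
eef_rot: [-3.141, 0.0, 1.565]
force: [-0.4, 1.0, 0.5]
width: 0.0509
gripper_force: 0.0
clock: 9.07
ee_pos: [0.4236, 0.2427, -0.0158]
eef_rot: [3.141, -0.0, 1.565]
force: [-1.2, -0.1, 3.6]
width: 0.0277
gripper_force: 24.8
```

Gripped at 27.7 mm with 25 N. I'll lift and check.

```bash

python3 -m pendant '{"slide":[[0,0,-5],[0,0,-15],[0,0,-35],[0,0,-65],[0,0,-95],[0,0,-116],[0,0,-116],[0,0,-116]],"turn":[[0,0,0],[0,0,0],[0,0,0],[0,0,0],[0,0,0],[0,0,0],[0,0,0],[0,0,0]],"grip":[0.5,0.5,0.5,0.5,0.5,0.5,0.5,0.5]}'
python3 go.py 0.4660 -0.0669 0.10
python3 - <<'E'
from h import *
g=lambda x:np.clip(255*(np.clip(x,0,255)/160)**.5,0,255).astype(np.uint8)
o=[]
for n in('side','top'):
    f=np.mean([cam(n)['frame'].astype(float) for i in range(3)],0); c=cam(n); e=r.state()['ee_pos']; u=proj(c,[e[0],e[1],e[2]+.03])[0].astype(int)
    A=cv2.resize(g(f[u[1]-40:u[1]+40,u[0]-40:u[0]+40]),(400,400),interpolation=cv2.INTER_CUBIC)
    for z,col in((e[2]+.0224,(0,0,255)),(e[2]+.0544,(255,0,0))):
        a=np.linspace(0,6.28,30); rr=.0185 if col[2] else .010
        for p in (proj(c,np.c_[e[0]+rr*np.cos(a),e[1]+rr*np.sin(a),z+0*a])-u+40.5)*5: cv2.circle(A,tuple(p.astype(int).tolist()),1,col,-1)
    o.append(A)
cv2.imwrite('pics/g4.png',np.hstack(o))
E
```

```text
clock: 9.73
ee_pos: [0.4249, 0.2434, 0.1021]
eef_rot: [3.138, -0.002, 1.565]
force: [-0.7, 0.6, -0.4]
width: 0.0272
gripper_force: 24.7
t 9.73 pos [0.4249 0.2434 0.1021] need slide [-310.    43.     1.6] turn [ 0.004 -0.002  0.006] w 0.0272 q [-0.52  0.31 -0.06  2.04  0.03  0.78 -0.6 ] F [-0.7  0.6 -0.4]
```

View pics/g4.png

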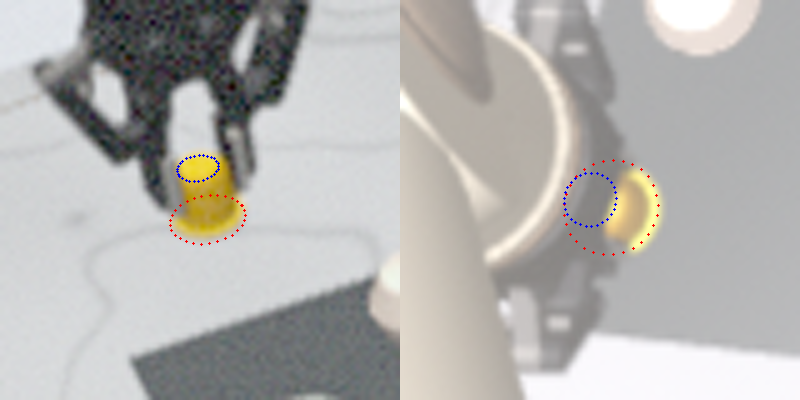

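The side view shows gold held upright with its top at (197,167) and rim at (208,218). The model circles fall on both, so the base is at TCP + 22 mm. I'll carry it to well 4 (box y +104 mm).

```bash
python3 go.py 0.4673 -0.067 0.10
python3 -m pendant '{"slide":[[-20,3,0],[-55,8,0],[-95,13,0],[-135,19,0],[-175,24,0],[-215,30,0],[-255,35,0],[-290,40,0]],"turn":[[0,0,0],[0,0,0],[0,0,0],[0,0,0],[0,0,0],[0,0,0],[0,0,0],[0,0,0]],"grip":[0.5,0.5,0.5,0.5,0.5,0.5,0.5,0.5]}'
python3 -m pendant '{"slide":[[-10,0,0],[-18,2,0],[-20,2,0],[-20,2,0],[-20,2,0],[-20,2,0]],"turn":[[0,0,0],[0,0,0],[0,0,0],[0,0,0],[0,0,0],[0,0,0]],"grip":[0.5,0.5,0.5,0.5,0.5,0.5]}'
python3 go.py 0.4673 -0.067 0.0
```

```text
t 10.13 pos [0.4229 0.2422 0.0992] need slide [-309.    46.2   -0.6] turn [-0.002  0.001  0.006] w 0.0276 q [-0.52  0.32 -0.06  2.05  0.03  0.78 -0.6 ] F [-0.   0.2 -0.6]
clock: 10.8
ee_pos: [0.4615, -0.0504, 0.0998]
eef_rot: [-3.141, 0.0, 1.564]
force: [0.6, 0.5, 0.1]
width: 0.0269
gripper_force: 24.7
clock: 11.3
ee_pos: [0.4636, -0.0657, 0.0999]
eef_rot: [-3.141, -0.001, 1.568]
force: [-0.5, -0.2, 0.9]
width: 0.0273
gripper_force: 24.7
t 11.3 pos [ 0.4636 -0.0657  0.0999] need slide [-1.3  3.7 99.9] turn [-0.    -0.001  0.009] w 0.0273 q [-0.    0.28  0.1   2.1  -0.04  0.77  0.12] F [-0.5 -0.2  0.9]
```

```bash

python3 -m pendant '{"slide":[[-1,3.5,15],[-1,3.5,35],[-1,3.5,60],[-1,3.5,80],[-1,3.5,90],[-1,3.5,90],[-1,3.5,90]],"turn":[[0,0,0],[0,0,0],[0,0,0],[0,0,0],[0,0,0],[0,0,0],[0,0,0]],"grip":[0.5,0.5,0.5,0.5,0.5,0.5,0.5]}'
python3 go.py 0.4673 -0.067 -0.012
cat > chk.py <<'E'
import sys
from h import *
np.set_printoptions(precision=4,suppress=True)
C={'gold':(18,32),'green':(50,75),'red':(0,6)}
def chk(k,xy,z):
    for n in ['top','side']:
        f=np.mean([cam(n)['frame'].astype(float) for i in range(2)],0).astype(np.uint8); c=cam(n); hsv=cv2.cvtColor(f,cv2.COLOR_BGR2HSV)
        u=proj(c,[*xy,z+.014])[0]; yy,xx=np.mgrid[:420,:560]; a,b=C[k]
        h=hsv[...,0]; m=(((h>=a)&(h<=b))|((k=='red')&(h>174)))&(hsv[...,1]>100)&(np.hypot(xx-u[0],yy-u[1])<16)
        if m.sum()>20: print(k,n,*fit(c,m.astype(float),xy,z))
        else: print(k,n,'hidden')
e=r.state()['ee_pos']
a=sys.argv
if len(a)==2: print('ee',e); chk(a[1],e[:2],e[2]+.0224)
else: chk(a[1],(float(a[2]),float(a[3])),float(a[4]))
E
python3 chk.py gold
```

```text
clock: 11.88
ee_pos: [0.467, -0.0679, 0.01]
eef_rot: [-3.141, -0.0, 1.566]
force: [0.1, -0.6, 0.2]
width: 0.0273
gripper_force: 24.7
t 11.88 pos [ 0.467  -0.0679  0.01  ] need slide [ 0.9  0.3 22. ] turn [-0.001 -0.     0.007] w 0.0273 q [ 0.02  0.45  0.08  2.13 -0.07  0.56  0.15] F [ 0.1 -0.6  0.2]
ee [ 0.467  -0.0679  0.01  ]
gold top hidden
gold side [ 0.4695 -0.0666] 67.75294117647059 217.0
```

```bash

python3 -m pendant '{"slide":[[0.5,0,6],[0.5,0,12],[0.5,0,17],[0.5,0,21],[0.5,0,24],[0.5,0,24]],"turn":[[0,0,0],[0,0,0],[0,0,0],[0,0,0],[0,0,0],[0,0,0]],"grip":[0.5,0.5,0.5,0.5,0.5,0.5]}'
python3 -m pendant '{"slide":[[0,0,0.5],[0,0,1],[0,0,1.5],[0,0,1.5]],"turn":[[0,0,0],[0,0,0],[0,0,0],[0,0,0]],"grip":[0.5,0.5,0.5,0.5]}'
```

```text
clock: 12.68
ee_pos: [0.4664, -0.0681, -0.0149]
eef_rot: [-3.14, -0.0, 1.565]
force: [-0.5, -0.9, 1.0]
width: 0.0275
gripper_force: 24.7
clock: 13.02
ee_pos: [0.4673, -0.0682, -0.0154]
eef_rot: [3.141, -0.0, 1.565]
force: [-0.4, -0.1, 0.1]
width: 0.0273
gripper_force: 24.7
```

```bash

python3 -m pendant '{"slide":[[0,0,0],[0,0,0],[0,0,0],[0,0,-3],[0,0,-10],[0,0,-30],[0,0,-65],[0,0,-100]],"turn":[[0,0,0],[0,0,0],[0,0,0],[0,0,0],[0,0,0],[0,0,0],[0,0,0],[0,0,0]],"grip":[0.1,0,0,0,0,0,0,0]}'
python3 -m pendant '{"slide":[[35,1,0],[75,5,0],[115,15,0],[155,28,0],[190,40,0],[190,48,0],[190,48,0],[190,48,0]],"turn":[[0,0,0],[0,0,0],[0,0,0],[0,0,0],[0,0,0],[0,0,0],[0,0,0],[0,0,0]],"grip":[0,0,-0.2,-0.2,-0.2,-0.2,-0.2,-0.2]}'
python3 chk.py gold .4673 -.067 .006; python3 chk.py green .5155 .127 .006; python3 go.py .5155 .127 -.014
```

```text
clock: 13.68
ee_pos: [0.4658, -0.0681, 0.0853]
eef_rot: [-3.139, -0.0, 1.565]
force: [1.3, -0.5, 0.0]
width: 0.0428
gripper_force: 0.0
clock: 14.35
ee_pos: [0.5162, 0.121, 0.0847]
eef_rot: [-3.141, 0.001, 1.565]
force: [-0.4, -0.5, -0.4]
width: 0.0512
gripper_force: 0.0
gold top [ 0.4659 -0.0686] 43.76078431372549 239.0
gold side [ 0.4676 -0.0668] 21.63137254901961 237.0
green top hidden
green side [0.5156 0.1273] 20.145098039215686 205.0
t 14.95 pos [0.5163 0.1214 0.0846] need slide [ 5.6 -0.8 98.6] turn [-0.    -0.     0.006] w 0.0512 q [-0.31  0.4   0.03  1.96 -0.02  0.78 -0.27] F [-0.7 -0.1 -0.8]
```

Gold is in well 4, with both cameras agreeing on about (.467,-.068). Green is next.

```bash

python3 -m pendant '{"slide":[[5.5,-0.8,15],[5.5,-0.8,40],[5.5,-0.8,65],[5.5,-0.8,80],[5.5,-0.8,90],[5.5,-0.8,98],[5.5,-0.8,98],[5.5,-0.8,98]],"turn":[[0,0,0],[0,0,0],[0,0,0],[0,0,0],[0,0,0],[0,0,0],[0,0,0],[0,0,0]],"grip":[-0.2,-0.2,-0.2,-0.2,-0.2,-0.2,-0.2,-0.2]}'
python3 -m pendant '{"slide":[[0,0,0],[0,0,0],[0,0,0],[0,0,0],[0,0,0]],"turn":[[0,0,0],[0,0,0],[0,0,0],[0,0,0],[0,0,0]],"grip":[0.5,0.5,0.5,0.5,0.5]}' 25
```

```text
clock: 15.62
ee_pos: [0.5158, 0.1271, -0.0133]
eef_rot: [3.141, -0.0, 1.565]
force: [0.2, 0.0, 0.7]
width: 0.0514
gripper_force: 0.0
clock: 16.03
ee_pos: [0.5165, 0.1273, -0.0123]
eef_rot: [3.14, -0.001, 1.565]
force: [-1.9, -0.7, 6.2]
width: 0.027
gripper_force: 24.8
```

```bash

python3 -m pendant '{"slide":[[0,0,0],[0,0,0],[0,0,2],[0,0,3],[0,0,3]],"turn":[[0,0,0],[0,0,0],[0,0,0],[0,0,0],[0,0,0]],"grip":[0,0,0,0,0]}'
python3 -m pendant '{"slide":[[0,0,0],[0,0,0],[0,0,0],[0,0,0]],"turn":[[0,0,0],[0,0,0],[0,0,0],[0,0,0]],"grip":[0.5,0.5,0.5,0.5]}' 25
python3 -m pendant '{"slide":[[0,0,-5],[0,0,-15],[0,0,-35],[0,0,-65],[0,0,-95],[0,0,-110],[0,0,-110],[0,0,-110]],"turn":[[0,0,0],[0,0,0],[0,0,0],[0,0,0],[0,0,0],[0,0,0],[0,0,0],[0,0,0]],"grip":[0.5,0.5,0.5,0.5,0.5,0.5,0.5,0.5]}'
python3 chk.py green; python3 go.py .4667 -.119 .095
```

```text
clock: 16.45
ee_pos: [0.5151, 0.127, -0.0169]
eef_rot: [-3.141, 0.0, 1.565]
force: [-0.7, 0.8, -0.7]
width: 0.0428
gripper_force: 0.0
clock: 16.78
ee_pos: [0.5155, 0.1271, -0.0165]
eef_rot: [-3.142, -0.0, 1.565]
force: [-0.4, -0.0, -0.4]
width: 0.0274
gripper_force: 24.6
clock: 17.45
ee_pos: [0.5167, 0.1274, 0.0953]
eef_rot: [3.138, -0.001, 1.565]
force: [-0.3, 0.6, -1.0]
width: 0.0275
gripper_force: 24.7
ee [0.5167 0.1274 0.0953]
green top hidden
green side [0.5147 0.1233] 59.07450980392157 199.0
t 17.75 pos [0.5146 0.1268 0.0924] need slide [-246.1  -46.5   -2.3] turn [-0.002  0.001  0.006] w 0.0278 q [-0.32  0.39  0.03  1.95 -0.02  0.8  -0.28] F [ 0.5 -0.4  0.2]
```

```bash

python3 -m pendant '{"slide":[[-20,-4,0],[-55,-11,0],[-95,-19,0],[-135,-27,0],[-175,-35,0],[-215,-43,0],[-240,-47,0],[-246,-47,0]],"turn":[[0,0,0],[0,0,0],[0,0,0],[0,0,0],[0,0,0],[0,0,0],[0,0,0],[0,0,0]],"grip":[0.5,0.5,0.5,0.5,0.5,0.5,0.5,0.5]}'
python3 -m pendant '{"slide":[[0,0,0],[0,0,0],[0,0,0],[0,0,20],[0,0,50],[0,0,75],[0,0,82],[0,0,82]],"turn":[[0,0,0],[0,0,0],[0,0,0],[0,0,0],[0,0,0],[0,0,0],[0,0,0],[0,0,0]],"grip":[0.5,0.5,0.5,0.5,0.5,0.5,0.5,0.5]}'
python3 chk.py green; python3 go.py .4667 -.119 -.0155
```

```text
clock: 18.42
ee_pos: [0.4648, -0.1245, 0.093]
eef_rot: [-3.14, 0.002, 1.557]
force: [-0.1, -0.8, -0.0]
width: 0.0274
gripper_force: 24.7
clock: 19.08
ee_pos: [0.4653, -0.1165, 0.0097]
eef_rot: [-3.137, -0.001, 1.568]
force: [-0.5, -0.4, 0.2]
width: 0.0272
gripper_force: 24.7
ee [ 0.4653 -0.1165  0.0097]
green top hidden
green side [ 0.4705 -0.1146] 76.94509803921568 215.0
t 19.38 pos [ 0.4684 -0.1187  0.0129] need slide [-0.3 -1.8 28.4] turn [0.003 0.    0.006] w 0.0275 q [ 0.1   0.46  0.11  2.11 -0.09  0.57  0.27] F [ 0.1  0.4 -0.9]
```

```bash

python3 -m pendant '{"slide":[[0,-1,7],[0,-1,14],[0,-1,20],[0,-1,24],[0,-1,26],[0,-1,27],[0,-1,27]],"turn":[[0,0,0],[0,0,0],[0,0,0],[0,0,0],[0,0,0],[0,0,0],[0,0,0]],"grip":[0.5,0.5,0.5,0.5,0.5,0.5,0.5]}'
python3 go.py .4667 -.119 -.0155
```

```text
clock: 19.97
ee_pos: [0.4658, -0.1186, -0.0159]
eef_rot: [-3.141, -0.0, 1.565]
force: [1.0, 0.5, -0.3]
width: 0.0276
gripper_force: 24.7
t 19.97 pos [ 0.4658 -0.1186 -0.0159] need slide [-0.4  0.9 -0.4] turn [-0.001 -0.     0.006] w 0.0276 q [ 0.11  0.52  0.1   2.12 -0.1   0.51  0.27] F [ 1.   0.5 -0.3]
```

```bash

python3 -m pendant '{"slide":[[0,0,0],[0,0,0],[0,0,0],[0,0,-3],[0,0,-10],[0,0,-30],[0,0,-65],[0,0,-105]],"turn":[[0,0,0],[0,0,0],[0,0,0],[0,0,0],[0,0,0],[0,0,0],[0,0,0],[0,0,0]],"grip":[0.1,0,0,0,0,0,0,0]}'
python3 -m pendant '{"slide":[[35,5,0],[75,20,0],[110,40,0],[145,65,0],[180,90,0],[210,115,0],[237,138,0],[237,146,0]],"turn":[[0,0,0],[0,0,0],[0,0,0],[0,0,0],[0,0,0],[0,0,0],[0,0,0],[0,0,0]],"grip":[0,0,-0.2,-0.2,-0.2,-0.2,-0.2,-0.2]}'
python3 chk.py green .4667 -.119 .006; python3 chk.py red .613 .117 .006; python3 go.py .613 .117 -.0165
```

```text
clock: 20.63
ee_pos: [0.4641, -0.1183, 0.0898]
eef_rot: [-3.138, -0.001, 1.565]
force: [0.5, 0.3, -0.1]
width: 0.0425
gripper_force: 0.0
clock: 21.3
ee_pos: [0.6163, 0.1271, 0.0907]
eef_rot: [3.138, -0.005, 1.574]
force: [0.0, 1.7, 0.3]
width: 0.0511
gripper_force: 0.0
green top [ 0.464  -0.1188] 89.8156862745098 143.0
green side [ 0.4663 -0.1171] 25.1921568627451 238.0
red top hidden
red side [0.6137 0.1174] 18.815686274509805 204.0
t 21.9 pos [0.6133 0.1169 0.0898] need slide [ 1.000e-01 -3.000e-01  1.063e+02] turn [ 0.    -0.     0.005] w 0.0514 q [-0.27  0.54  0.06  1.72 -0.04  0.88 -0.21] F [1.2 0.5 0.8]
```

```bash

python3 -m pendant '{"slide":[[0,0,20],[0,0,45],[0,0,70],[0,0,85],[0,0,95],[0,0,106],[0,0,106],[0,0,106]],"turn":[[0,0,0],[0,0,0],[0,0,0],[0,0,0],[0,0,0],[0,0,0],[0,0,0],[0,0,0]],"grip":[-0.2,-0.2,-0.2,-0.2,-0.2,-0.2,-0.2,-0.2]}'
python3 -m pendant '{"slide":[[0,0,0],[0,0,0],[0,0,0],[0,0,0],[0,0,0]],"turn":[[0,0,0],[0,0,0],[0,0,0],[0,0,0],[0,0,0]],"grip":[0.5,0.5,0.5,0.5,0.5]}' 25
```

```text
clock: 22.57
ee_pos: [0.6135, 0.1174, -0.0165]
eef_rot: [-3.141, 0.0, 1.565]
force: [0.1, -0.3, 0.7]
width: 0.0514
gripper_force: 0.0
clock: 22.98
ee_pos: [0.6148, 0.1178, -0.015]
eef_rot: [3.139, -0.001, 1.565]
force: [-0.4, -0.0, 6.7]
width: 0.0275
gripper_force: 25.1
```

```bash

python3 -m pendant '{"slide":[[0,0,-5],[0,0,-15],[0,0,-35],[0,0,-65],[0,0,-95],[0,0,-115],[0,0,-115],[0,0,-115]],"turn":[[0,0,0],[0,0,0],[0,0,0],[0,0,0],[0,0,0],[0,0,0],[0,0,0],[0,0,0]],"grip":[0.5,0.5,0.5,0.5,0.5,0.5,0.5,0.5]}'
python3 -m pendant '{"slide":[[-20,-10,0],[-50,-25,0],[-85,-42,0],[-120,-60,0],[-155,-77,0],[-190,-95,0],[-225,-112,0],[-260,-130,0]],"turn":[[0,0,0],[0,0,0],[0,0,0],[0,0,0],[0,0,0],[0,0,0],[0,0,0],[0,0,0]],"grip":[0.5,0.5,0.5,0.5,0.5,0.5,0.5,0.5]}'
python3 -m pendant '{"slide":[[-20,-8,0],[-29,-16,0],[-29,-16,0],[-29,-16,0],[-29,-16,0],[-29,-16,0]],"turn":[[0,0,0],[0,0,0],[0,0,0],[0,0,0],[0,0,0],[0,0,0]],"grip":[0.5,0.5,0.5,0.5,0.5,0.5]}'
python3 chk.py red;python3 go.py .466 -.171 -.0155
```

```text
clock: 23.65
ee_pos: [0.6147, 0.1177, 0.1008]
eef_rot: [3.138, -0.001, 1.565]
force: [-0.8, 0.2, -1.3]
width: 0.0275
gripper_force: 24.7
clock: 24.32
ee_pos: [0.4795, -0.1428, 0.0974]
eef_rot: [-3.139, -0.001, 1.565]
force: [-0.1, -0.9, 0.2]
width: 0.0275
gripper_force: 24.8
clock: 24.82
ee_pos: [0.4667, -0.1684, 0.0983]
eef_rot: [3.142, -0.001, 1.568]
force: [0.4, -0.7, -0.8]
width: 0.0273
gripper_force: 24.8
ee [ 0.4667 -0.1684  0.0983]
red top [ 0.4668 -0.1682] 242.0705882352941 50.0
red side [ 0.4676 -0.1707] 91.94117647058823 295.0
t 25.12 pos [ 0.466  -0.1701  0.0985] need slide [ -0.9  -0.  114. ] turn [ 0.    -0.     0.007] w 0.0273 q [ 0.18  0.33  0.14  2.03 -0.06  0.78  0.35] F [ 0.1 -0.  -0. ]
```

```bash

python3 -m pendant '{"slide":[[-0.5,0,20],[-0.5,0,50],[-0.5,0,75],[-0.5,0,85],[-0.5,0,85],[-0.5,0,85]],"turn":[[0,0,0],[0,0,0],[0,0,0],[0,0,0],[0,0,0],[0,0,0]],"grip":[0.5,0.5,0.5,0.5,0.5,0.5]}'
python3 -m pendant '{"slide":[[0,0,7],[0,0,14],[0,0,20],[0,0,25],[0,0,28],[0,0,28.5],[0,0,28.5]],"turn":[[0,0,0],[0,0,0],[0,0,0],[0,0,0],[0,0,0],[0,0,0],[0,0,0]],"grip":[0.5,0.5,0.5,0.5,0.5,0.5,0.5]}'
python3 go.py .466 -.171 -.0155
```

```text
clock: 25.62
ee_pos: [0.4657, -0.1711, 0.0136]
eef_rot: [-3.141, -0.0, 1.565]
force: [-0.3, -0.9, 0.0]
width: 0.0273
gripper_force: 24.8
clock: 26.2
ee_pos: [0.4656, -0.1711, -0.015]
eef_rot: [-3.141, -0.0, 1.565]
force: [0.3, 0.6, 1.2]
width: 0.0271
gripper_force: 24.8
t 26.2 pos [ 0.4656 -0.1711 -0.015 ] need slide [0.1 0.4 0.5] turn [-0.    -0.     0.006] w 0.0271 q [ 0.21  0.53  0.11  2.08 -0.11  0.53  0.39] F [0.3 0.6 1.2]
```

```bash

python3 -m pendant '{"slide":[[0,0,0],[0,0,0],[0,0,0],[0,0,-3],[0,0,-10],[0,0,-30],[0,0,-65],[0,0,-105]],"turn":[[0,0,0],[0,0,0],[0,0,0],[0,0,0],[0,0,0],[0,0,0],[0,0,0],[0,0,0]],"grip":[0.1,0,0,0,0,0,0,0]}'
python3 -m pendant '{"slide":[[0,30,0],[0,65,0],[0,100,0],[0,135,0],[0,153,0],[0,153,0],[0,153,0],[0,153,0]],"turn":[[0,0,0],[0,0,0],[0,0,0],[0,0,0],[0,0,0],[0,0,0],[0,0,0],[0,0,0]],"grip":[0,0,0,0,0,0,0,0]}'
python3 - <<'E'
from h import *
np.set_printoptions(precision=4,suppress=True)
o=[]
for n in('side','top'):
    f=np.mean([cam(n)['frame'].astype(float) for i in range(3)],0); c=cam(n)
    print(n,[(d['location'],d['conf']) for d in nets.pinpoint(n,'cover_grip')])
    for q in ('gold','red','green','blue','purple'): print(q,[np.round(d['location'],4) for d in nets.pinpoint(n,'cap_'+q) if d['location'][1]<0 and d['conf']>.4])
    u=proj(c,[.466,-.171,.02])[0].astype(int); s=5 if n=='side' else 6
    A=cv2.resize(np.clip(f[u[1]-50:u[1]+50,u[0]-65:u[0]+65]*1.5,0,255).astype(np.uint8),(400,308),interpolation=cv2.INTER_CUBIC); o.append(A)
cv2.imwrite('pics/wells.png',np.hstack(o))
E
python3 chk.py red .466 -.171 .006; python3 chk.py green .4667 -.119 .006; python3 go.py .619 -.173 .03
```

```text
clock: 26.87
ee_pos: [0.4638, -0.1706, 0.0901]
eef_rot: [-3.137, -0.001, 1.565]
force: [1.0, 0.4, -0.2]
width: 0.0423
gripper_force: 0.0
clock: 27.53
ee_pos: [0.6175, -0.1723, 0.09]
eef_rot: [-3.14, 0.0, 1.564]
force: [-0.2, 0.1, 0.3]
width: 0.0422
gripper_force: 0.0
side [([0.6197, -0.1729, 0.0678], 0.7), ([0.4631, -0.277, 0.0074], 0.48)]
gold [array([ 0.4709, -0.0727,  0.0018])]
red [array([ 0.4632, -0.167 ,  0.0106])]
green [array([ 0.4671, -0.1195,  0.0112])]
blue [array([ 0.4657, -0.2766,  0.01  ])]
purple [array([ 0.4605, -0.2193,  0.0029]), array([ 0.3375, -0.2671, -0.0014])]
top [([0.6201, -0.1734, 0.0638], 0.98)]
gold [array([ 0.4638, -0.0696,  0.0074])]
red []
green [array([ 0.4645, -0.124 ,  0.0073])]
blue [array([ 0.4642, -0.069 ,  0.0028])]
purple []
red top hidden
red side [ 0.4658 -0.1711] 22.580392156862743 271.0
green top [ 0.4642 -0.1193] 89.76862745098038 143.0
green side [ 0.4663 -0.1171] 24.627450980392155 238.0
t 29.13 pos [ 0.6188 -0.1721  0.0901] need slide [-0.9  0.2 60.1] turn [ 0.    -0.     0.006] w 0.0427 q [ 0.14  0.57  0.13  1.67 -0.09  0.91  0.29] F [-0.1 -0.1 -0.3]
```

View pics/wells.png

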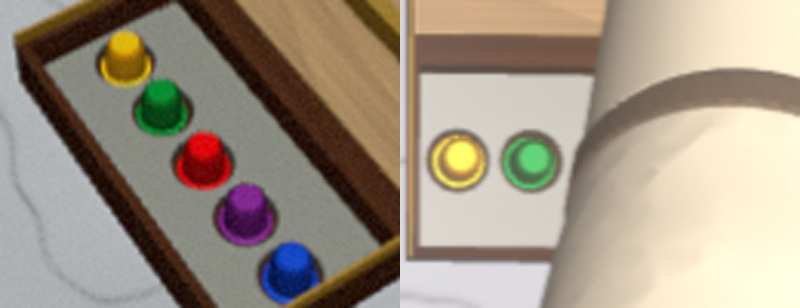

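All five capsules sit upright in their wells: gold (125,60), green (162,108), red (203,160), purple (245,213) and blue (290,270). Now the cover grip.

```bash

python3 -m pendant '{"slide":[[-0.5,0.5,15],[-0.5,0.5,30],[-0.5,0.5,42],[-0.5,0.5,50],[-0.5,0.5,55],[-0.5,0.5,58],[-0.5,0.5,58],[-0.5,0.5,58]],"turn":[[0,0,0],[0,0,0],[0,0,0],[0,0,0],[0,0,0],[0,0,0],[0,0,0],[0,0,0]],"grip":[0,0,0,0,0,0,0,0]}'
python3 -m pendant '{"slide":[[0,0,0],[0,0,0],[0,0,0],[0,0,0],[0,0,0]],"turn":[[0,0,0],[0,0,0],[0,0,0],[0,0,0],[0,0,0]],"grip":[0.8,0.8,0.8,0.8,0.8]}' 25
python3 go.py .4667 -.171 .032
```

```text
clock: 29.8
ee_pos: [0.6196, -0.1726, 0.0324]
eef_rot: [3.141, 0.0, 1.565]
force: [-0.2, -0.3, 0.3]
width: 0.0428
gripper_force: 0.0
clock: 30.22
ee_pos: [0.6198, -0.1727, 0.0328]
eef_rot: [3.141, 0.0, 1.565]
force: [0.1, -0.2, 4.6]
width: 0.0132
gripper_force: 27.1
t 30.22 pos [ 0.6198 -0.1727  0.0328] need slide [   0.7 -153.1    0.6] turn [0.001 0.    0.006] w 0.0132 q [ 0.14  0.64  0.12  1.7  -0.1   0.8   0.3 ] F [ 0.1 -0.2  4.6]
```

```bash

python3 -m pendant '{"slide":[[0,-5,0],[0,-20,0],[0,-40,0],[0,-60,0],[0.5,-80,0],[0.5,-100,0],[0.5,-120,0],[0.5,-135,0]],"turn":[[0,0,0],[0,0,0],[0,0,0],[0,0,0],[0,0,0],[0,0,0],[0,0,0],[0,0,0]],"grip":[0.8,0.8,0.8,0.8,0.8,0.8,0.8,0.8]}'
python3 -m pendant '{"slide":[[0,-5,0],[0,-10,0],[0,-13,0],[0,-15,0],[0,-16,0],[0,-16,0]],"turn":[[0,0,0],[0,0,0],[0,0,0],[0,0,0],[0,0,0],[0,0,0]],"grip":[0.8,0.8,0.8,0.8,0.8,0.8]}'
python3 go.py .4660 -.171 .032
```

```text
clock: 30.88
ee_pos: [0.4838, -0.1711, 0.0328]
eef_rot: [3.14, -0.0, 1.565]
force: [1.9, 1.0, 2.3]
width: 0.0131
gripper_force: 26.8
clock: 31.38
ee_pos: [0.4693, -0.1708, 0.0327]
eef_rot: [3.14, -0.0, 1.565]
force: [0.6, 1.6, 8.0]
width: 0.0132
gripper_force: 27.5
t 31.38 pos [ 0.4693 -0.1708  0.0327] need slide [-0.2 -3.3  0.7] turn [ 0.002 -0.     0.006] w 0.0132 q [ 0.2   0.45  0.12  2.06 -0.09  0.64  0.37] F [0.6 1.6 8. ]
```

```bash

python3 -m pendant '{"slide":[[0,-1,0],[0,-2,0],[0,-3,0],[0,-3,0]],"turn":[[0,0,0],[0,0,0],[0,0,0],[0,0,0]],"grip":[0.8,0.8,0.8,0.8]}'
python3 -m pendant '{"slide":[[0,-1,0],[0,-1.5,0],[0,-1.5,0],[0,-1.5,0]],"turn":[[0,0,0],[0,0,0],[0,0,0],[0,0,0]],"grip":[0.8,0.8,0.8,0.8]}'
```

```text
clock: 31.72
ee_pos: [0.4666, -0.1708, 0.0327]
eef_rot: [3.139, -0.0, 1.565]
force: [1.2, 2.3, 6.8]
width: 0.0131
gripper_force: 27.5
clock: 32.05
ee_pos: [0.466, -0.1708, 0.0327]
eef_rot: [3.138, 0.0, 1.566]
force: [5.0, 3.3, 4.9]
width: 0.0128
gripper_force: 27.2
```

```bash

python3 -m pendant '{"slide":[[0,-1,0],[0,-2,0],[0,-2,0],[0,-2,0]],"turn":[[0,0,0],[0,0,0],[0,0,0],[0,0,0]],"grip":[0.8,0.8,0.8,0.8]}'
```

```text
clock: 32.38
ee_pos: [0.4661, -0.1709, 0.0328]
eef_rot: [3.135, 0.001, 1.566]
force: [9.2, 2.3, -0.8]
width: 0.0137
gripper_force: 26.5
```

The cover is at its stop: force rises to 9 N with no more motion. I'll release, retreat and check.

```bash

python3 -m pendant '{"slide":[[0,0,0],[0,0,0],[0,0,0],[0,0,0],[0,2,-10],[0,2,-35],[0,2,-70],[0,2,-110]],"turn":[[0,0,0],[0,0,0],[0,0,0],[0,0,0],[0,0,0],[0,0,0],[0,0,0],[0,0,0]],"grip":[0.3,0,0,0,0,0,0,0]}'
python3 -m pendant '{"slide":[[-30,0,0],[-70,0,-10],[-110,0,-20],[-150,0,-30],[-190,0,-30],[-220,0,-30],[-220,0,-30],[-220,0,-30]],"turn":[[0,0,0],[0,0,0],[0,0,0],[0,0,0],[0,0,0],[0,0,0],[0,0,0],[0,0,0]],"grip":[0,0,0,0,0,0,0,0]}'
python3 - <<'E'
from h import *
np.set_printoptions(precision=4,suppress=True)
o=[]
for n in('top','side'):
    c=cam(n)
    for q in('cover_grip','cup','sugar','gourd'): print(n,q,[np.round(d['location'],4) for d in nets.pinpoint(n,q) if d['conf']>.4])
    o.append(cv2.resize(c['frame'],(400,300)))
cv2.imwrite('pics/end.png',np.hstack(o)); print(r.state()['clock'],r.state()['force'])
E
```

```text
clock: 33.05
ee_pos: [0.4618, -0.1708, 0.1423]
eef_rot: [-3.137, -0.001, 1.565]
force: [0.9, -0.5, -0.4]
width: 0.0428
gripper_force: 0.0
clock: 33.72
ee_pos: [0.4609, -0.3936, 0.1723]
eef_rot: [-3.141, 0.001, 1.56]
force: [-0.1, 0.6, -0.5]
width: 0.0427
gripper_force: 0.0
top cover_grip [array([ 0.4667, -0.1712,  0.069 ])]
top cup [array([0.4143, 0.1356, 0.0072])]
top sugar [array([0.6162, 0.2157, 0.006 ])]
top gourd [array([0.5239, 0.2336, 0.0063])]
side cover_grip [array([ 0.4664, -0.1686,  0.068 ])]
side cup [array([0.4135, 0.1336, 0.0066])]
side sugar [array([0.6203, 0.2148, 0.0027])]
side gourd [array([0.5209, 0.2311, 0.0065])]
34.2167 [0.3055 0.9095 0.3918]
```

View pics/end.png

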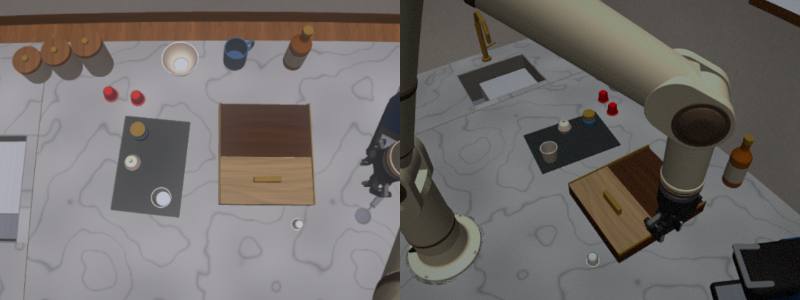

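The cover is shut, with its grip at (267,180) in the top view, over the wells. The cup, jar and gourd are where they started, and the arm is clear. Handing in.

```bash
python3 -c "from bench import ticket; print(ticket.sign_off())"
```

```text
the job is handed in; nothing more can be done
None
```

The gold, green and red capsules are seated in wells 4, 3 and 2, the cover is shut against its stop, nothing else was disturbed, and the job was handed in at about 34 s (the sign-off returned no verdict).

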